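Start the wash from the laundry console

ROBOT

A 7-joint arm with a two-finger parallel gripper is mounted at the origin on the work surface. World frame = base frame: x ahead of the robot, y to its left, z up, the work surface at z = 0. Lengths are in m, angles in rad, forces in N, time in s.
With the tool pointing down it reaches from about 0.425 to 0.825 m from the base axis. Payload 3.6 kg.
Tool frame: the origin (TCP) lies midway between the tips of the shut fingers; the grasp point (between the pads) lies 19 mm behind it; z points along the fingers, y is the line along which they close (so a half turn about z gives the same grasp; the last joint's range is limited). The gripper opens to 93 mm and grips with 3 to 60 N. Pads are 15 mm wide; open, the fingers measure 128 mm over their backs; the gripper's body (75 mm by 188 mm) begins 65 mm behind the grasp point.
Start: joints at [-1.151, 0.615, -0.013, 1.423, 0.008, 1.103, -0.04], TCP at [0.28, 0.586, 0.219] pointing down, gripper open.
Joint ranges: [-3.12, 3.12], [-0.3, 2.06], [-1.34, 1.32], [0.26, 2.42], [-1.36, 4.5], [0.01, 1.98], [-2.84, 2.84]. Speed limits (rad/s): [2.79, 2.79, 3.14, 3.14, 3.14, 3.14, 3.14].

INTERFACE

Orientations are given as a rotation vector (axis times angle).
In Python, from station import monitor, eyes, finish_job gives the robot as it stands.
- The arm moves only by the tool apply_moves, never from a script. Its argument "plan" is a list of rows, each a list of 5 numbers: the shift along the tool's x, y, z in m, then the turn about the tool's z in degrees, then the closure, from 0 (fully open) to 1 (shut). A call has 1 to 12 rows; each row shifts and turns the commanded pose from where the row before left it, along the tool's axes as they then stand; what a row does not reach is not made up. A row lasts 1/10 s, in which the tool goes at most 50 mm and 8.59 degrees, less where a joint would pass 70% of its speed; a pose out of reach is approached as far as the arm can. A call is refused whole if a number of a shift passes 0.05 or a number of a turn 8.59, either way. A call with a gripper value outside its range is refused whole. The fingers move at their own pace and stop on an object; "grip_force" is the grip in N (left out, the last holds). Time passes only in rows, so rows that do not move let the fingers close. It gives the time, the measured TCP pose, the force, the opening and the grip force at its end, in the units of the state.
- monitor.sense(): the state, without advancing time (a new reading comes with each control period).
- eyes.capture(name): name is "scene" or "top"; returns a dict with "pixels" (420x560x3 uint8, red, green, blue), "K" (3x3 intrinsics, pixels), "world_to_cam" (4x4, takes a point from world to camera coordinates). Camera axes: x right, y down, z forward; pixel columns grow to the right and rows downward; lengths in m; the calibration is good to about 2 mm. A picture is of the moment at which its call begins. There is no depth.
- finish_job(): hands the job in; it is judged then, once.
The state is a dict: "t": time; "qpos": joint angles; "qd": joint speeds; "joint_torque": joint torques, N m; "ee_pos": TCP position; "ee_rot": TCP orientation; "force": force on the tool from outside, world axes, zero at the start; "moment": the same for the moment, N m; "opening": opening from 0.0 (shut) to 1.0 (fully open); "finger_force": force on a finger pad.
Only numpy, scipy, OpenCV 4.12 (cv2) and the standard library are available. Lean on these libraries where they do the work, as an engineer would, in place of code of your own. Each camera call takes 0.05 s, during which the arm holds its last target. There are 200 camera calls.

TASK

Start a wash at the laundry console, by pressing with the closed fingers only: push the open detergent flap fully shut, then press the raised near half of the power rocker down to switch it on, then push the bar-shaped option key fully in, and last press the large round start button fully down, keep it down for a good second and let it go. Leave the round and the square key out, and do not pick up or push away any of the things standing around.

Things in the scene. Friction and masses are not known exactly. Their poses are not given: they have to be found in the camera images.
- console: White washer console fixed to the counter, 200 mm deep (x, away from the robot), 440 wide (y), 40 high. Origin: centre of its underside. On it, parallel to it, four grey modules side by side (100 mm apart, order varies, plate tops 44 mm above the counter): detergent compartment, power rocker, option keys, start button. All controls are white plastic and worked by pressing straight down
- flap (a joint): Detergent flap, white, 118 x 86 x 6 mm, hinged along its far edge (console +x). 0 = shut and level, grows as its near edge rises (rad); starts 0.3 to 0.6. A stiff hinge keeps it where it is left; about 2 N pressed down near its near edge moves it
- flap_edge (a point): Middle of the flap's near edge, top face; moves with the flap
- flap_seat (a point): Fixed point where the flap's top face lies once shut, 75 mm in front of its hinge line and 43 mm behind the near edge of the shut flap, 68 mm above the counter. Pressing straight down over this point until the fingertips get here shuts the flap
- rocker (a joint): Power rocker, a white V-shaped paddle with a near and a far half, each 34 mm long (along console x) and 36 mm wide, in a black surround. 0 = off: far half level, near half (towards the robot) sloping up 0.4 rad. 0.4 = on: near half level, far half raised (rad). Stays where it is left; starts 0 to 0.05; about 3 N on the near half moves it
- rocker_near (a point): Point on the top face of the rocker's near half, 24 mm from the pivot; moves with the rocker. Press it straight down until it is level with rocker_pivot
- rocker_pivot (a point): Middle of the rocker, on the crease between its halves, 58 mm above the counter; fixed
- bar_key (a joint): Travel of the bar-shaped key, 62 mm long along console y, 22 mm wide, in the row of three option keys (54 mm apart along console x, order varies). 0 = out, 0.008 = fully in (m). About 3 N moves it; it stays in once pushed in
- bar_key_top (a point): Centre of the top face of the bar-shaped key, 62 mm long along console y, 22 mm wide; 59 mm above the counter when out, 51 mm when in
- round_key (a joint): Travel of the small round key, 24 mm across, in the row of three option keys (54 mm apart along console x, order varies). 0 = out, 0.008 = fully in (m). About 3 N moves it; it stays in once pushed in
- round_key_top (a point): Centre of the top face of the small round key, 24 mm across; 59 mm above the counter when out, 51 mm when in
- square_key (a joint): Travel of the square key, 22 x 22 mm, in the row of three option keys (54 mm apart along console x, order varies). 0 = out, 0.008 = fully in (m). About 3 N moves it; it stays in once pushed in
- square_key_top (a point): Centre of the top face of the square key, 22 x 22 mm; 59 mm above the counter when out, 51 mm when in
- start (a joint): Travel of the large round start button, 44 mm across, in a 62 mm black ring. 0 = out, 0.006 = fully down (m). Spring return: 1.5 N starts it, 5 N holds it fully down
- start_top (a point): Centre of the start button's top face; 60 mm above the counter when out, 54 mm when down
- cup: Small white dosing cup, 44 mm across, 40 mm high, standing on the far part of the rocker's module; bystander. Origin: centre of its underside
- peg: Wooden clothes peg, 72 x 12 x 13 mm, lying on the far part of the start button's module; bystander. Origin: centre of its underside
- tub: White detergent tub, 110 mm across, 160 mm high, left of the console; bystander. Origin: centre of its underside
- bottle: White bottle, 64 mm across, 190 mm high, right of the console; bystander. Origin: centre of its underside
- carton: Blue carton, 70 x 160 x 60 mm high, beyond the console; bystander. Origin: centre of its underside
- brush: Wooden hand brush, 50 x 150 x 38 mm high, at the near left of the console; bystander. Origin: centre of its underside
- tin: Round aluminium tin, 64 mm across, 55 mm high, beyond the console; bystander. Origin: centre of its underside

How it is judged:
On the way, in this order (a step that is already met when the one before it is completed fails the run):
1. the detergent flap is pushed shut (value of joint flap below 0.03 rad), for 0.1 s.
2. the power rocker is pressed on (value of joint rocker above 0.35 rad), for 0.1 s.
3. the bar-shaped key is pushed in (value of joint bar_key above 0.0062 m), for 0.1 s.
4. the start button is held down (value of joint start above 0.0045 m), for 0.8 s.
At the end, for the whole second after the job is handed in: Flap shut (within 0.04 rad), rocker on (over 0.33 of 0.4 rad), bar key in (over 5.8 of 8 mm), round and square keys out (within 3 mm), start button let go (within 1.5 mm), and every bystander within 25 mm of where it stood; cup, tub and bottle upright (within 0.4 rad) (value of joint flap below 0.04 rad and value of joint rocker above 0.33 rad and value of joint bar_key above 0.0058 m and value of joint each of round_key, square_key below 0.003 m and value of joint start below 0.0015 m and distance of each of cup, peg, tub, bottle, carton, brush, tin from where it was at the start of the episode below 0.025 m and angle between each of cup, tub, bottle's own z axis and vertical below 0.4 rad); the robot touches nothing.
It fails at once if the rocker is switched while the flap is still open (value of joint rocker above 0.15 rad and value of joint flap above 0.06 rad).
It fails at once if the bar key is pressed before the flap is shut and the power is on (value of joint bar_key above 0.003 m and (value of joint flap above 0.06 rad or value of joint rocker below 0.32 rad)).
It fails at once if start is pressed before the flap is shut, the power on and the bar key in (value of joint start above 0.0025 m and (value of joint flap above 0.06 rad or value of joint rocker below 0.32 rad or value of joint bar_key below 0.0055 m)).
It fails at once if the round or the square key is pressed (value of joint any of round_key, square_key above 0.003 m).
It fails at once if a bystander is lifted, tipped over or shifted more than 25 mm (not (distance of each of cup, peg, tub, bottle, carton, brush, tin from where it was at the start of the episode below 0.025 m and angle between each of cup, tub, bottle's own z axis and vertical below 0.4 rad)).
It also fails if it takes over 50 s, if anything falls off the work surface, if the arm or the gripper's body presses on something with over 40 N, if the wrist force passes 120 N, or if a joint passes its speed limit or range.

## Working session

There is one attempt and no reset: what is moved stays moved. The work goes in short steps, Python scripts to look and compute and a tool call to move; the robot and the scene stay as the last step left them, time stands still between calls to the robot, and variables do not carry over. Pictures are saved under pics/ and viewed, at most 10 in all, crops included, and the job is handed in when it is done.

Besides the shell and the picture viewer there is one more tool, called by a JSON object that holds its "fn" and its "kwargs", one argument or row to a line. apply_moves: Moves the arm, as the interface text tells. Its arguments: {"type":"object","properties":{"plan":{"type":"array"},"grip_force":{"type":"number"}},"required":["plan"]}

```bash
mkdir -p pics
python3 - <<'E'
from station import monitor, eyes
import cv2,numpy as np,pickle
s=monitor.sense();print(s['ee_pos'],s['ee_rot'],s['t'])
d={}
for n in('scene','top'):
    d[n]=c=eyes.capture(n);cv2.imwrite(f'pics/{n}0.png',c['pixels'][:,:,::-1]);print(c['K'],c['world_to_cam'])
pickle.dump(d,open('c0.pkl','wb'))
E
```

```text
[0.27991045 0.58576219 0.2175172 ] [-0.69419191 -3.06341292  0.00388289] 0.0
[[392.31046269   0.         275.88219694]
 [  0.         392.31046269 208.11028286]
 [  0.           0.           1.        ]] [[ 0.53839579  0.84267989 -0.00453681 -0.31213306]
 [ 0.49384902 -0.31987778 -0.80857365 -0.22242349]
 [-0.68281998  0.43309215 -0.58837749  1.41620675]
 [ 0.          0.          0.          1.        ]]
[[488.64592558   0.         279.3567586 ]
 [  0.         488.64592558 210.18893626]
 [  0.           0.           1.        ]] [[ 0.01501337 -0.99988517 -0.0020604   0.0140549 ]
 [-0.98825379 -0.01452524 -0.15212976  0.56760084]
 [ 0.15208236  0.00432017 -0.98835838  1.35885241]
 [ 0.          0.          0.          1.        ]]
```

View pics/top0.png

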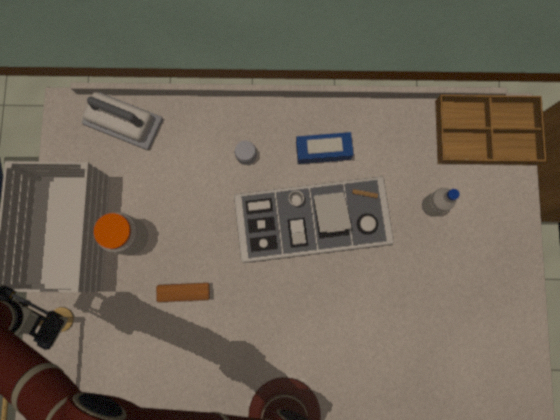

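View pics/scene0.png

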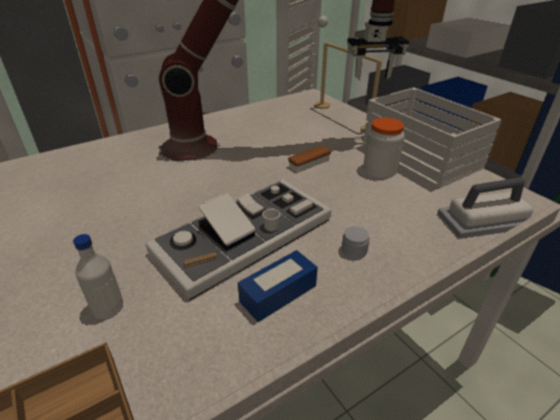

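The top view shows the console between px (237,190) and (390,250). From left to right it has the keys (bar at (259,206), square (262,225), round (263,243)), the rocker (297,232) with the cup at (296,198), the flap (332,212), and start (368,224) with the peg at (365,193). Next I'll crop and measure.

```bash
cat > h.py <<'E'
import numpy as np,cv2
def ray(c,uv,z):
    R=c['world_to_cam'][:3,:3];t=c['world_to_cam'][:3,3]
    d=R.T@np.linalg.inv(c['K'])@np.array([uv[0],uv[1],1.]);o=-R.T@t
    return o+d*(z-o[2])/d[2]
def proj(c,p):
    q=c['K']@(c['world_to_cam'][:3,:3]@np.array(p)+c['world_to_cam'][:3,3]);return q[:2]/q[2]
E
python3 - <<'E'
import pickle,cv2,numpy as np
from h import *
c=pickle.load(open('c0.pkl','rb'))['top'];im=c['pixels']
g=cv2.cvtColor(im,cv2.COLOR_RGB2GRAY)
x0,y0=225,170
cr=im[y0:y0+100,x0:x0+180,::-1]
cv2.imwrite('pics/crop.png',cv2.resize(cr,None,fx=4.4,fy=4.4,interpolation=cv2.INTER_CUBIC))
u=cv2.resize(g[y0:y0+100,x0:x0+180],None,fx=4,fy=4,interpolation=cv2.INTER_CUBIC)
# interior modules are dark: outline of dark area; bright blobs inside
for th in(110,130,150):
    m=(u>th).astype(np.uint8)
    cs,h=cv2.findContours(m,cv2.RETR_CCOMP,cv2.CHAIN_APPROX_NONE)
    print(th)
    for k in cs:
        a=cv2.contourArea(k)
        if 600<a<60000:
            r=cv2.minAreaRect(k);p=np.array(r[0])/4+[x0-.375,y0-.375];print(int(a),p.round(1),np.array(r[1]).round()/4,round(r[2]),ray(c,p,.059).round(4))
E
```

```text
110
682 [263.  242.8] [7.25 7.25] 90 [0.4717 0.067  0.059 ]
726 [260.8 223.8] [7.25 7.  ] 86 [0.5252 0.0743 0.059 ]
4246 [297.4 231.3] [23.25 12.5 ] 82 [ 0.5054 -0.0293  0.059 ]
2531 [367.5 223.1] [14.   14.25] 90 [ 0.5316 -0.2271  0.059 ]
2254 [258.6 205. ] [ 7.25 21.25] 83 [0.5789 0.0816 0.059 ]
1283 [296.2 200.1] [10.25 10.25] 21 [ 0.5947 -0.0251  0.059 ]
17593 [332.  211.8] [38.25 32.  ] 81 [ 0.5624 -0.127   0.059 ]
2046 [278.  258.5] [ 3. 68.] 83 [0.4283 0.0243 0.059 ]
2568 [352.4 249.2] [ 3.   80.75] 83 [ 0.4574 -0.1839  0.059 ]
130
3327 [297.4 231.1] [21.75 11.75] 83 [ 0.5061 -0.0292  0.059 ]
2086 [367.5 223.2] [12.75 12.75] 90 [ 0.5313 -0.2271  0.059 ]
1114 [323.9 217.7] [23.   10.25] 79 [ 0.5452 -0.104   0.059 ]
1786 [258.7 205.1] [ 6.25 20.25] 84 [0.5787 0.0815 0.059 ]
625 [336.3 202.7] [ 9.25 16.75] 36 [ 0.5889 -0.1392  0.059 ]
859 [295.9 200. ] [8.75 8.  ] 90 [ 0.595  -0.0242  0.059 ]
656 [322.  200.1] [11.75 13.  ] 69 [ 0.5956 -0.0986  0.059 ]
13895 [312.8 218.5] [ 67.25 153.  ] 83 [ 0.5426 -0.0726  0.059 ]
783 [323.8 178.2] [ 7.75 13.25] 90 [ 0.6594 -0.1034  0.059 ]
745 [396.6 173.6] [ 8.  15.5] 90 [ 0.676  -0.3124  0.059 ]
758 [358.5 173.1] [ 7.   13.75] 90 [ 0.6759 -0.2031  0.059 ]
1295 [338.3 174.3] [11.5 18.5] 77 [ 0.6715 -0.145   0.059 ]
4498 [290.6 180.6] [18.75 48.75] 83 [ 0.6511 -0.0086  0.059 ]
758 [290.4 172.4] [ 5.5 18.5] 90 [ 0.6753 -0.0076  0.059 ]
1705 [235.  178.1] [17.   20.75] 90 [0.6561 0.151  0.059 ]
150
```

View pics/crop.png

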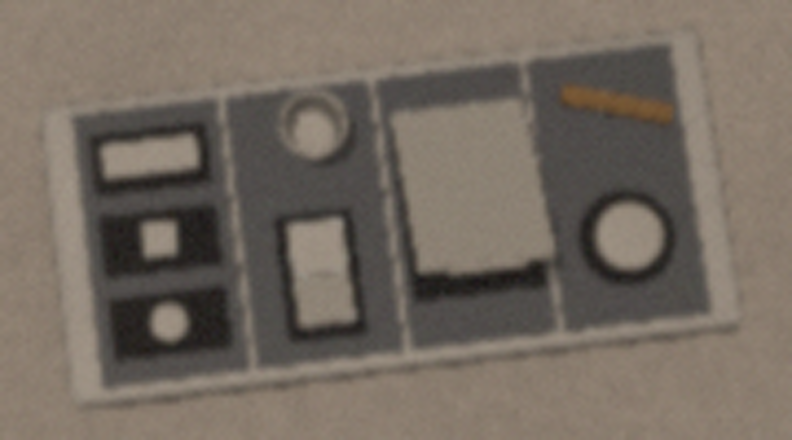

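The crop confirms the layout. The keys run bar, square, round from far to near. The rocker crease is at about px (298,232), the flap's far edge is at row ~194, and start is at (367.5,223). Now I'll work out the targets.

Run:
```python
import pickle
from h import *
D=pickle.load(open('c0.pkl','rb'));c=D['top'];s=D['scene']
F=lambda u,v:np.array([225+u/4.4-.4,170+v/4.4-.4])
C=[ray(c,F(*p),.04) for p in((45,113),(690,33),(738,325),(80,403))]
cc=np.mean(C,0);print('console ctr',cc.round(4),'w,d',[np.linalg.norm(C[0]-C[1]).round(4),np.linalg.norm(C[1]-C[2]).round(4)])
rd=ray(c,(263,242.8),.059);sq=ray(c,(260.8,223.8),.059);br=ray(c,(258.6,205),.059)
st=ray(c,(367.5,223.1),.060)
d=br-rd;yk=np.arctan2(d[1],d[0]);e=C[0]+C[3]-C[1]-C[2];ye=np.arctan2(-e[0],e[1]);print('yaw',yk,ye)
yaw=(yk+2*ye)/3;X=np.array([np.cos(yaw),np.sin(yaw),0]);Y=np.array([-X[1],X[0],0])
def con(p):q=p-cc;return (q@X).round(4),(q@Y).round(4)
for n,p in dict(rd=rd,sq=sq,br=br,st=st,crease=ray(c,F(321,272),.058),rfar=ray(c,F(316,217),.058),rnear=ray(c,F(328,328),.071),hl=ray(c,F(392,113),.068),hr=ray(c,F(527,97),.068)).items():print(n,p.round(4),con(p))
for a in(.3,.4,.5,.6):
  z=.068+.118*np.sin(a)
  l=ray(c,F(418,275),z);r=ray(c,F(554,257),z);print(a,con(l),con(r),'len',.118*np.cos(a), np.linalg.norm(l-r))
# verify in scene view
for n,p in dict(br=br,st=st,cc=cc).items():print(n,proj(s,p).round(1))
g=s['pixels'].copy()
for p in(br,sq,rd,st,ray(c,F(321,272),.058)):
    q=proj(s,p);cv2.drawMarker(g,tuple(int(round(v)) for v in q),(255,0,0),0,5,1)
cv2.imwrite('pics/scn.png',cv2.resize(g[170:290,140:340,::-1],None,fx=4,fy=4,interpolation=cv2.INTER_CUBIC))
print('tub',ray(c,(113,232),.16),'basket',ray(c,(100,290),.12),'bottle',ray(c,(452,195),.19))
```

```text
console ctr [ 0.544  -0.0743  0.04  ] w,d [np.float64(0.4287), np.float64(0.1947)]
yaw 0.13575126519202543 0.1364048723613576
rd [0.4716 0.067  0.059 ] (np.float64(-0.0526), np.float64(0.1498))
sq [0.5253 0.0743 0.059 ] (np.float64(0.0016), np.float64(0.1497))
br [0.579  0.0816 0.059 ] (np.float64(0.0558), np.float64(0.1497))
st [ 0.5316 -0.2269  0.06  ] (np.float64(-0.0331), np.float64(-0.1495))
crease [ 0.5053 -0.0298  0.058 ] (np.float64(-0.0324), np.float64(0.0493))
rfar [ 0.5408 -0.0263  0.058 ] (np.float64(0.0033), np.float64(0.048))
rnear [ 0.4683 -0.0341  0.071 ] (np.float64(-0.0696), np.float64(0.0501))
hl [ 0.6077 -0.0742  0.068 ] (np.float64(0.0631), np.float64(-0.0085))
hr [ 0.6194 -0.1611  0.068 ] (np.float64(0.0629), np.float64(-0.0962))
0.3 (np.float64(-0.0462), np.float64(-0.0079)) (np.float64(-0.0453), np.float64(-0.0932)) len 0.1127297057168215 0.08526462230623527
0.4 (np.float64(-0.0473), np.float64(-0.0069)) (np.float64(-0.0464), np.float64(-0.0914)) len 0.10868519729234044 0.08455244588556499
0.5 (np.float64(-0.0483), np.float64(-0.0059)) (np.float64(-0.0474), np.float64(-0.0898)) len 0.10355474230306398 0.08386978054348512
0.6 (np.float64(-0.0493), np.float64(-0.005)) (np.float64(-0.0484), np.float64(-0.0882)) len 0.09738960255934204 0.08322344724643456
br [302.  204.2]
st [183.1 235.5]
cc [243.3 223.1]
tub [0.48536553 0.45564146 0.16      ] basket [0.3348714  0.49359934 0.12      ] bottle [ 0.59090986 -0.42236783  0.19      ]
```

View pics/scn.png

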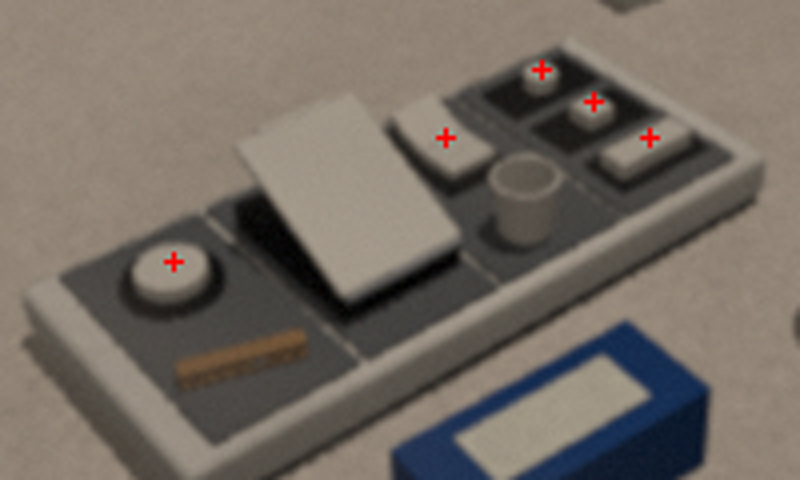

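The red markers from the top view fall on the key, start and crease features in the scene view, so the heights and sizes agree. Before moving I'll check the brass stand beside the gripper.

Run:
```python
import pickle
from h import *
D=pickle.load(open('c0.pkl','rb'))
a=cv2.resize(D['scene']['pixels'][0:150,290:440,::-1],None,fx=2.6,fy=2.6)
b=cv2.resize(D['top']['pixels'][260:380,0:120,::-1],(390,390))
cv2.imwrite('pics/grip.png',np.hstack([a,b]))
print(proj(D['scene'],(.28,.586,.2175)),proj(D['top'],(.28,.586,.2175)),ray(D['top'],(63,318),0))
print(proj(D['scene'],(.28,.586,0)))
```

```text
[372.13950414  78.15914441] [ 45.87416958 312.64017103] [0.25241741 0.63779115 0.        ]
[364.07143418 136.0595903 ]
```

View pics/grip.png

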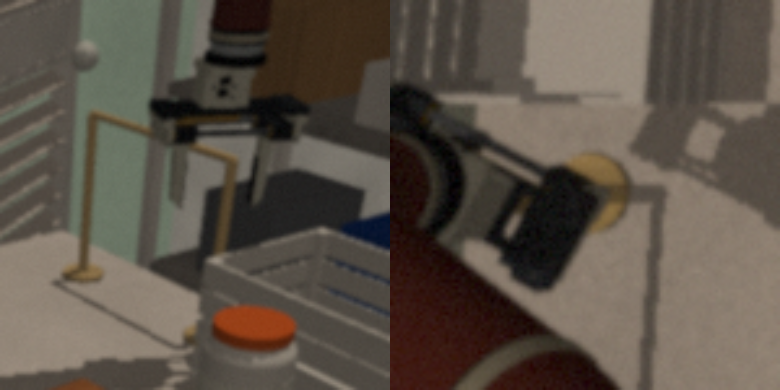

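The brass frame is two posts joined by a top bar, running near the gripper. I'll locate it.

Run:
```python
import pickle
from h import *
from scipy.optimize import minimize_scalar as ms
D=pickle.load(open('c0.pkl','rb'));s=D['scene']
P=lambda u,v:(290+u/2.6-.3,v/2.6-.3)
for b,t in(((83,272),(92,115)),((192,333),(233,160))):
    B=ray(s,P(*b),0)
    h=ms(lambda z:np.linalg.norm(proj(s,[B[0],B[1],z])-P(*t)),bounds=(0,.6),method='bounded')
    print(B.round(3),h.x,h.fun, proj(D['top'],B),proj(D['top'],[B[0],B[1],h.x]))
# post B top directly: base from top view
B=[.252,.638];
for z in(0,.1,.2,.25,.3,.35):print(z,(proj(s,[*B,z])-[290,0])*2.6)
```

```text
[-0.06  0.65  0.  ] 0.2535864927630447 0.5492013012354239 [ 49.44634377 433.41711536] [ -3.08286922 467.08594095]
[0.224 0.635 0.   ] 0.2566846997795668 6.616424385780855 [ 63.06846357 328.19035701] [ 14.79191212 337.69611887]
0 [205.58958712 338.44997099]
0.1 [215.0266979  273.86522467]
0.2 [225.25546662 203.86260964]
0.25 [230.69851942 166.61199422]
0.3 [236.37987007 127.73054006]
0.35 [242.31551788  87.10875267]
```

The posts are at (-0.06,0.65) and (0.25,0.64) with the bar at z≈0.255, so it's clear if I move away towards -y before turning.

{"fn": "apply_moves", "kwargs": {
  "plan": [
    [-0.033, -0.03, 0, 0, 1],
    [-0.033, -0.03, 0, 0, 1],
    [-0.033, -0.03, 0, 0, 1],
    [-0.033, -0.03, 0, 0, 1],
    [-0.033, -0.03, 0, 0, 1],
    [-0.033, -0.03, 0, 0, 1],
    [0, 0, 0, -8.4, 1],
    [0, 0, 0, -8.4, 1],
    [0, 0, 0, -8.4, 1],
    [0, 0, 0, -8.1, 1],
    [0, 0, 0, 0, 1]
  ],
  "grip_force": 20
}}

```text
t: 1.2
ee_pos: [0.3812, 0.3382, 0.2183]
ee_rot: [0.212, -3.133, 0.001]
force: [0.2, 0.1, -0.7]
opening: 0.102
finger_force: 0.0
```

{"fn": "apply_moves", "kwargs": {
  "plan": [
    [-0.0094, -0.048, 0, 0, 1],
    [-0.0094, -0.048, 0, 0, 1],
    [-0.0094, -0.048, 0, 0, 1],
    [-0.0094, -0.048, 0, 0, 1],
    [-0.0094, -0.048, 0, 0, 1],
    [-0.0094, -0.048, 0, 0, 1],
    [-0.0094, -0.048, 0, 0, 1],
    [-0.0094, -0.048, 0, 0, 1],
    [-0.0094, -0.048, 0, 0, 1],
    [-0.0094, -0.048, 0, 0, 1],
    [0, 0, 0, 0, 1],
    [0, 0, 0, 0, 1]
  ]
}}

```text
t: 2.4
ee_pos: [0.5389, -0.1254, 0.218]
ee_rot: [0.204, -3.134, -0.0]
force: [-0.6, 0.8, -0.2]
opening: 0.003
finger_force: 0.0
```

{"fn": "apply_moves", "kwargs": {
  "plan": [
    [0, 0, 0.045, 0, 1],
    [0, 0, 0.045, 0, 1],
    [0, 0, 0.01, 0, 1],
    [0, 0, 0.01, 0, 1],
    [0, 0, 0.01, 0, 1],
    [0, 0, 0.01, 0, 1],
    [0, 0, 0.01, 0, 1],
    [0, 0, 0.006, 0, 1],
    [0, 0, 0.004, 0, 1],
    [0, 0, 0.002, 0, 1],
    [0, 0, 0, 0, 1],
    [0, 0, 0, 0, 1]
  ]
}}

```text
t: 3.6
ee_pos: [0.5389, -0.1245, 0.0682]
ee_rot: [0.212, -3.134, 0.0]
force: [-4.1, -0.0, 10.2]
opening: 0.006
finger_force: 5.5
```

{"fn": "apply_moves", "kwargs": {
  "plan": [
    [0, 0, 0.002, 0, 1],
    [0, 0, 0, 0, 1],
    [0, 0, 0, 0, 1]
  ]
}}

```text
t: 3.9
ee_pos: [0.5389, -0.1245, 0.068]
ee_rot: [-0.212, 3.134, -0.001]
force: [-7.2, 0.8, 23.0]
opening: 0.004
finger_force: 11.1
```

Contact is stiff at z=0.068, so the flap is shut. Next is the rocker.

{"fn": "apply_moves", "kwargs": {
  "plan": [
    [0, 0, -0.03, 0, 1],
    [0, 0, -0.03, 0, 1],
    [0.0145, 0.0335, 0, 0, 1],
    [0.0145, 0.0335, 0, 0, 1],
    [0.0145, 0.0335, 0, 0, 1],
    [0, 0, 0, 0, 1],
    [0, 0, 0, 0, 1]
  ]
}}

```text
t: 4.6
ee_pos: [0.4831, -0.0299, 0.125]
ee_rot: [-0.215, 3.133, -0.0]
force: [0.6, -0.2, -0.7]
opening: 0.008
finger_force: 0.0
```

Run:
```python
from station import monitor, eyes
from h import *
s=eyes.capture('scene');t=eyes.capture('top')
a=cv2.resize(s['pixels'][150:290,140:340,::-1],None,fx=2.8,fy=2.8)
b=cv2.resize(t['pixels'][170:270,225:400,::-1],(560,320));a=a[:280]
cv2.imwrite('pics/r1.png',np.vstack([a,b]));print(monitor.sense()['ee_pos'])
```

```text
[ 0.48362016 -0.03164684  0.1248305 ]
```

View pics/r1.png

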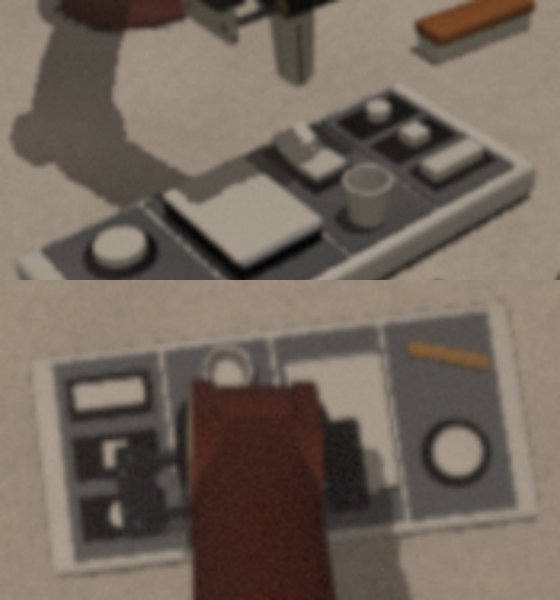

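The scene crop shows the flap level and shut at (240,220) and the fingers above the rocker's near half at (295,130). Now I press the rocker.

{"fn": "apply_moves", "kwargs": {
  "plan": [
    [0, 0, 0.035, 0, 1],
    [0, 0, 0.01, 0, 1],
    [0, 0, 0.006, 0, 1],
    [0, 0, 0.006, 0, 1],
    [0, 0, 0.005, 0, 1],
    [0, 0, 0.004, 0, 1],
    [0, 0, 0.003, 0, 1],
    [0, 0, 0.001, 0, 1],
    [0, 0, 0, 0, 1],
    [0, 0, 0, 0, 1]
  ]
}}

```text
t: 5.7
ee_pos: [0.4821, -0.0311, 0.058]
ee_rot: [-0.212, 3.134, -0.001]
force: [-8.1, -1.9, 28.3]
opening: 0.009
finger_force: 14.4
```

The rocker is level at z=0.058 and stiff, so it's on. Next is the bar key.

{"fn": "apply_moves", "kwargs": {
  "plan": [
    [0, 0, -0.035, 0, 1],
    [0, 0, -0.03, 0, 1],
    [-0.0275, 0.02475, 0, 0, 1],
    [-0.0275, 0.02475, 0, 0, 1],
    [-0.0275, 0.02475, 0, 0, 1],
    [-0.0275, 0.02475, 0, 0, 1],
    [0, 0, 0, 0, 1],
    [0, 0, 0, 0, 1],
    [0, 0, 0, 0, 1]
  ]
}}

```text
t: 6.6
ee_pos: [0.5776, 0.081, 0.1195]
ee_rot: [0.21, -3.134, 0.002]
force: [0.0, 0.2, -0.2]
opening: 0.003
finger_force: 0.0
```

Run:
```python
from station import monitor, eyes
from h import *
s=eyes.capture('scene')
cv2.imwrite('pics/r2.png',cv2.resize(s['pixels'][150:290,140:340,::-1],None,fx=4,fy=4,interpolation=cv2.INTER_CUBIC));print(monitor.sense()['ee_pos'])
```

```text
[0.57755405 0.08076407 0.11959181]
```

View pics/r2.png

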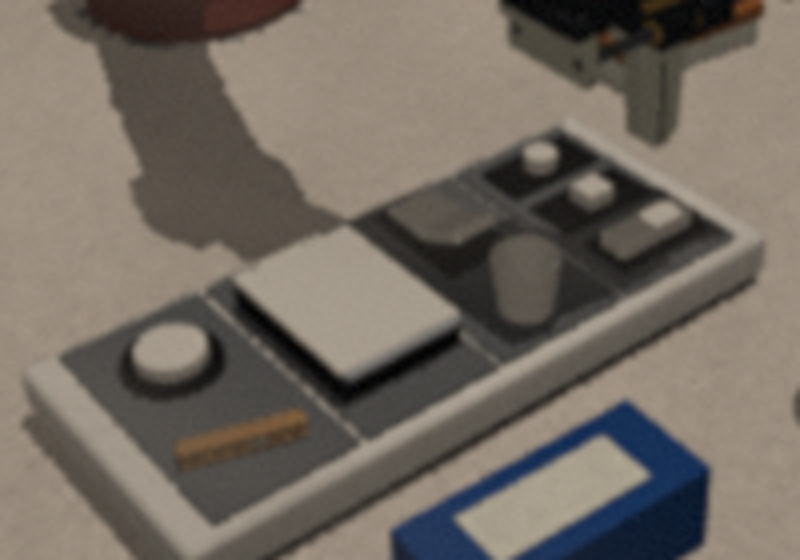

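The view shows the rocker's far half raised at (460,225), so it's on. The flap is shut and the cup and peg haven't moved. Now I press the bar key.

{"fn": "apply_moves", "kwargs": {
  "plan": [
    [-0.001, 0, 0.035, 0, 1],
    [0, 0, 0.015, 0, 1],
    [0, 0, 0.007, 0, 1],
    [0, 0, 0.005, 0, 1],
    [0, 0, 0.004, 0, 1],
    [0, 0, 0.003, 0, 1],
    [0, 0, 0.0025, 0, 1],
    [0, 0, 0, 0, 1],
    [0, 0, 0, 0, 1],
    [0, 0, 0, 0, 1]
  ]
}}

```text
t: 7.65
ee_pos: [0.5793, 0.0817, 0.051]
ee_rot: [-0.211, 3.134, -0.001]
force: [-5.8, -1.9, 15.0]
opening: 0.006
finger_force: 7.5
```

{"fn": "apply_moves", "kwargs": {
  "plan": [
    [0, 0, -0.04, 0, 1],
    [0, 0, -0.04, 0, 1],
    [0.0127, -0.0427, 0, 0, 1],
    [0.0127, -0.0427, 0, 0, 1],
    [0.0127, -0.0427, 0, 0, 1],
    [0.0127, -0.0427, 0, 0, 1],
    [0.0127, -0.0427, 0, 0, 1],
    [0.0127, -0.0427, 0, 0, 1],
    [0.0127, -0.0427, 0, 0, 1],
    [0, 0, 0, 0, 1],
    [0, 0, 0, 0, 1],
    [0, 0, 0, 0, 1]
  ]
}}

```text
t: 8.85
ee_pos: [0.5324, -0.2238, 0.1284]
ee_rot: [-0.216, 3.133, 0.002]
force: [0.5, 1.1, 0.2]
opening: 0.005
finger_force: 0.0
```

Run:
```python
from station import monitor, eyes
from h import *
s=eyes.capture('scene')
cv2.imwrite('pics/r3.png',cv2.resize(s['pixels'][150:290,140:340,::-1],None,fx=4,fy=4,interpolation=cv2.INTER_CUBIC));print(monitor.sense()['ee_pos'])
```

```text
[ 0.5324472  -0.22334834  0.12835586]
```

View pics/r3.png

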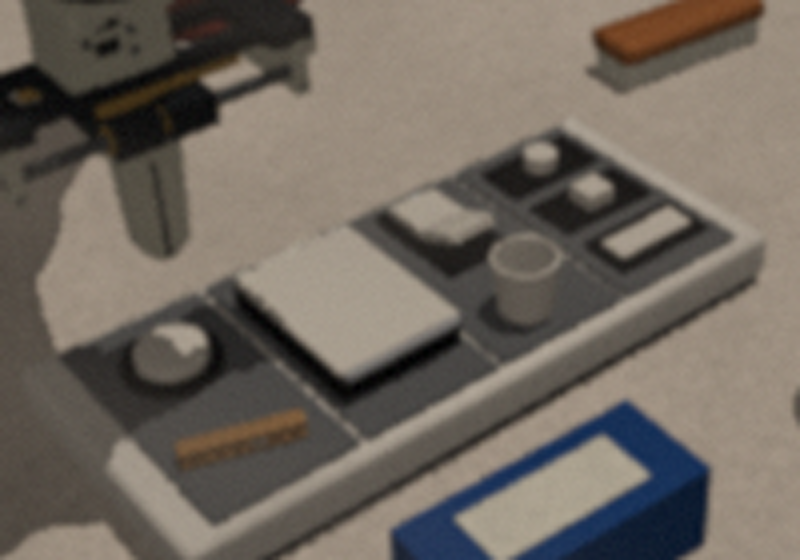

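The bar key is in (flat at (645,232)), the round and square keys are still out, and the rocker is on. The fingers are above start, 3 mm short in y. Now I press and hold it.

{"fn": "apply_moves", "kwargs": {
  "plan": [
    [0, -0.003, 0.04, 0, 1],
    [0, 0, 0.02, 0, 1],
    [0, 0, 0.007, 0, 1],
    [0, 0, 0.005, 0, 1],
    [0, 0, 0.004, 0, 1],
    [0, 0, 0.001, 0, 1],
    [0, 0, 0, 0, 1],
    [0, 0, 0, 0, 1],
    [0, 0, 0, 0, 1],
    [0, 0, 0, 0, 1],
    [0, 0, 0, 0, 1],
    [0, 0, 0, 0, 1]
  ]
}}

```text
t: 10.1
ee_pos: [0.5319, -0.2266, 0.0542]
ee_rot: [-0.215, 3.134, 0.003]
force: [-5.3, 4.7, 14.2]
opening: 0.004
finger_force: 7.1
```

{"fn": "apply_moves", "kwargs": {
  "plan": [
    [0, 0, 0, 0, 1],
    [0, 0, 0, 0, 1],
    [0, 0, 0, 0, 1],
    [0, 0, 0, 0, 1],
    [0, 0, 0, 0, 1],
    [0, 0, 0, 0, 1],
    [0, 0, 0, 0, 1],
    [0, 0, 0, 0, 1]
  ]
}}

```text
t: 10.9
ee_pos: [0.5319, -0.2266, 0.0542]
ee_rot: [-0.215, 3.134, 0.003]
force: [-5.7, 4.9, 14.4]
opening: 0.006
finger_force: 7.1
```

{"fn": "apply_moves", "kwargs": {
  "plan": [
    [0, 0, -0.04, 0, 1],
    [0, 0, -0.04, 0, 1],
    [0, 0, -0.04, 0, 1],
    [0, 0, 0, 0, 1],
    [0, 0, 0, 0, 1],
    [0, 0, 0, 0, 1]
  ]
}}

```text
t: 11.5
ee_pos: [0.5314, -0.2282, 0.1706]
ee_rot: [0.213, -3.133, -0.001]
force: [-0.4, 0.3, -0.1]
opening: 0.002
finger_force: 0.0
```

Run:
```python
from station import monitor, eyes
from h import *
s=eyes.capture('scene')
cv2.imwrite('pics/r4.png',s['pixels'][:,:,::-1]);print(monitor.sense()['ee_pos'])
```

```text
[ 0.53114175 -0.22817066  0.17003258]
```

View pics/r4.png

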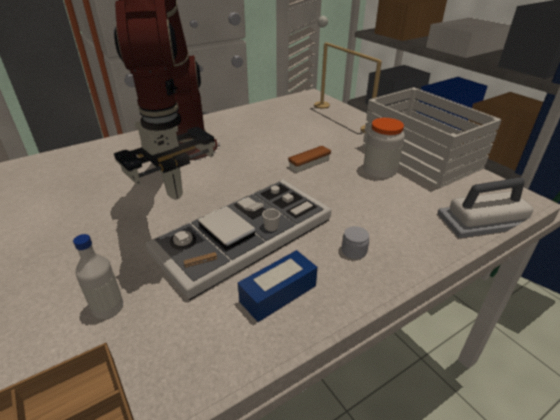

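The start button at (182,238) is out again, the controls are set, every bystander is where it was, and the gripper is free.

```bash
python3 -c "
from station import finish_job
print(finish_job())"
```

```text
the job is handed in; nothing more can be done
None
```

The wash is started and the job is handed in: flap shut, rocker on, bar key in, and start held down for over a second then released, with the round and square keys and all bystanders left as they were; the judge returned no verdict.

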